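# Shut a bearing away in a push-latch case

### The arm

A 7-joint arm with a two-finger parallel gripper is mounted at the origin on a cart in front of the work surface, level with it; the furniture and walls round the work are solid. World frame = base frame: x ahead of the robot, y to its left, z up, the work surface at z = 0. Lengths are in m, angles in rad, forces in N, time in s.
With the tool pointing down it reaches from about 0.4 to 0.85 m from the base axis. Payload 4.5 kg.
Tool frame: the origin (TCP) lies on the centre line of the jaws, within the pads' length; the fingertips stand 8 mm ahead of it and the grasp point (between the pads) lies 11 mm behind it; z points along the fingers, x is the direction in which the jaws open and shut, and the axes are right-handed (so a half turn about z gives the same grasp; the last joint's range is limited). The gripper opens to 88 mm and grips with 3 to 60 N. Pads are 18 mm wide; open, the fingers measure 123 mm over their backs; the gripper's body (75 mm by 187 mm) begins 45 mm behind the grasp point.
Start: joints at [1.334, 0.689, -0.195, 1.565, 0.157, 0.902, -0.215], TCP at [0.167, -0.602, 0.247] pointing down, gripper open.
Joint ranges: [-3.01, 3.01], [-0.46, 2.08], [-1.47, 1.51], [0.13, 2.56], [-1, 4.14], [0.04, 2.09], [-2.66, 2.66]. Speed limits (rad/s): [2.57, 2.57, 3.14, 3.14, 3.14, 3.14, 3.14].

### API

Orientations are given as a unit quaternion [x, y, z, w].
In Python, from plant import r gives the robot as it stands.
- The arm moves only by the shell command python3 -m pendant 'ROWS' [FORCE]. ROWS is JSON, a list of rows, each a list of 3 entries, a list of its own where there are three numbers: the turn, a rotation vector about the tool's x, y, z in rad, then the shift along the tool's x, y, z in m, then the opening, from 0 (shut) to 1 (fully open). In form: [[[wx, wy, wz], [tx, ty, tz], claw], ...]. A call has 1 to 10 rows; each row is the pose to reach, as a shift and turn from the pose commanded when the call began, along the tool's axes at that moment; what a row does not reach only later rows make up. A row lasts 1/10 s, in which the tool goes at most 50 mm and 8.59 degrees, less where a joint would pass 70% of its speed; a pose out of reach is approached as far as the arm can. A call with a gripper value outside its range is refused whole. The fingers move at their own pace and stop on an object; FORCE is the grip in N (left out, the last holds). Time passes only in rows, so rows that repeat a pose let the fingers close. It gives the time, the measured TCP pose, the force and the opening at its end, in the units of the state.
- r.get_state(): the state, without advancing time (a new reading comes with each control period).
- r.snapshot(name): name is "scene" or "top" or "wrist"; returns a dict with "image" (480x640x3 uint8, red, green, blue), "mtx" (3x3 intrinsics, pixels), "R" (3x3) and "t" (3): a world point X has camera coordinates R X + t; the wrist camera has in their place "T_tool_cam" (4x4, takes a point from camera to tool coordinates, whose origin is the TCP and whose axes are the tool frame's). Camera axes: x right, y down, z forward; pixel columns grow to the right and rows downward; lengths in m; the calibration is good to about 2 mm. The wrist camera is an equidistant fisheye: a pixel r from the principal point sees the ray r / f radians off the axis. A picture is of the moment at which its call begins: read the wrist's pose just before it. There is no depth.
- r.finish_job(): hands the job in, once; it reports no verdict.
The state is a dict: "clock": time; "q": joint angles; "qd": joint speeds; "joint_torque": joint torques, N m; "tool_pos": TCP position; "eef_rot": TCP orientation; "contact_force": force on the tool from outside, world axes, zero at the start; "moment": the same for the moment, N m; "opening": opening from 0.0 (shut) to 1.0 (fully open).
Only numpy, scipy, OpenCV 4.12 (cv2) and the standard library are available. Lean on these libraries where they do the work, as an engineer would, in place of code of your own. Each camera call takes 0.05 s, during which the arm holds its last target. There are 200 camera calls.

### The job

Put the small ball bearing away in the grey case: press the white pad on its green lid once so that the push-push latch lets go and the lid swings up, lay the bearing flat on the floor of the case behind the latch block, then swing the lid down and press the pad again until the latch catches and holds the lid shut by itself. Press gently, feeling for the stop, never with more than about 20 N on the case, and leave the big bearing and the pliers where they are.

Things in the scene. Friction and masses are not known exactly. Their poses are not given: they have to be found in the camera images.
- case: Grey steel box fixed to the bench, 155 (x) x 170 (y) x 60 mm, walls 4 mm, 18 mm screw flanges along both y sides; green lid. Origin: centre of its underside; z up, x from front (latch, robot side) to back (hinge), y along the hinge. A black and steel latch block 55 mm wide fills the front middle; a steel finger hung from the lid comes down just behind it, reaching back to x = -40 mm.
- lid (a joint): Lid angle (rad): 0 latched, 1.75 fully open, leaning back; negative when pressed in. A damped spring always lifts it (about 4 N at the pad, up to 4 N more to move it briskly); once free it opens by itself in about 3 s. Each full press of the pad toggles the latch: 7 mm below latched height, then let go; under 6 mm it may not. Latched, it cannot be pulled open.
- lid_pad (a point): Top centre of the round white press pad (32 mm across, flush) near the lid's front edge; 76 to 77 mm above the bench when latched. 138 mm from the hinge axis along the lid, 10 mm outwards. A rubber stop begins 8 mm below latched height and stiffens by about 14 N per mm: a bottomed press is felt as 8 to 14 N in all. Moves with the lid; z points out of its outer face.
- lid_edge (a point): Middle of the lid's free edge (front when shut, top when open) on its outer face: 172 mm from the hinge axis along the lid, 9 mm outwards; shut, 75 mm above the bench. Moves with the lid. The lid is a flat plate 184 mm wide, 4 mm thick, with an 18 mm skirt on the inner side round front and sides; open, push its outer face from behind to swing it down.
- lid_hinge (a point): Middle of the lid's hinge axis, at the back of the case, 66 mm above the bench; the axis runs along the case's y. Does not move.
- bay (a point): Best spot for the bearing, on the floor of the bay, 4 mm behind the case's middle. The bay runs from 36 mm in front to 73 mm behind the case's middle and 81 mm to either side; its solid floor is 4 mm above the bench (this point is on the thin soft mat, 5.5 mm). The bearing must lie wholly inside the bay, clear of the lid's latch finger.
- bearing_small_mid (a point): Centre of the small ball bearing: pale grey steel ring, 42 mm across, 12 mm high, lying flat on the bench; this point is half-way up. z is the bearing's axis. The one to put away.
- bearing_big_mid (a point): Centre of the big ball bearing, 62 mm across, 16 mm high, half-way up. A bystander.
- pliers_red: Red-handled pliers lying on the bench, 184 mm long; a bystander.
Things that resemble listed ones, but are neither listed nor needed, are in the scene too. What is shaped like the part that bears bearing_small_mid but red or yellow is not meant.

How it is judged:
By the outcome, as a careful person would: the job done as asked, in the order asked, and still so for the second after the job is handed in, with the robot touching nothing.
It also fails if it takes over 72 s, if anything falls off the work surface, if the arm or the gripper's body presses on something with over 40 N, if the wrist force passes 120 N, or if a joint passes its speed limit or range.

## Working session

There is one attempt and no reset: what is moved stays moved. The work goes in short steps, Python scripts to look and compute and a shell command to move; the robot and the scene stay as the last step left them, time stands still between calls to the robot, and variables do not carry over. Pictures are saved under pics/ and viewed, about 8 in all and at most 12, crops included, and the job is handed in when it is done.

```bash
ls; mkdir -p pics; python3 - <<'E'
from plant import r
import cv2,pickle,numpy as np
s=r.get_state();print({k:np.round(v,3).tolist() for k,v in s.items()})
d={}
for n in("scene","top"):
    c=r.snapshot(n);d[n]=c;cv2.imwrite(f"pics/{n}0.png",c["image"][:,:,::-1])
    print(n,np.round(c["mtx"],1).tolist(),np.round(c["R"],3).tolist(),np.round(c["t"],3).tolist())
pickle.dump(d,open("cams.pkl","wb"))
E
```

```text
pics
{'clock': 0.0, 'q': [1.334, 0.69, -0.195, 1.566, 0.157, 0.902, -0.215], 'qd': [-0.001, -0.0, 0.001, -0.001, 0.0, 0.0, -0.001], 'joint_torque': [0.001, -52.756, -1.267, -15.343, -0.053, 0.006, 0.0], 'tool_pos': [0.167, -0.602, 0.246], 'eef_rot': [0.796, -0.605, -0.001, -0.0], 'contact_force': [0.309, -0.373, 0.506], 'moment': [-0.02, -0.006, 0.044], 'opening': 1.0}
scene [[496.8, 0.0, 324.7], [0.0, 496.8, 241.6], [0.0, 0.0, 1.0]] [[0.629, -0.777, 0.005], [-0.399, -0.328, -0.856], [0.667, 0.537, -0.517]] [-0.401, 0.251, 0.672]
top [[620.2, 0.0, 323.0], [0.0, 620.2, 241.6], [0.0, 0.0, 1.0]] [[-0.008, -1.0, -0.017], [-0.984, 0.011, -0.179], [0.179, 0.015, -0.984]] [-0.075, 0.558, 1.403]
```

View pics/top0.png

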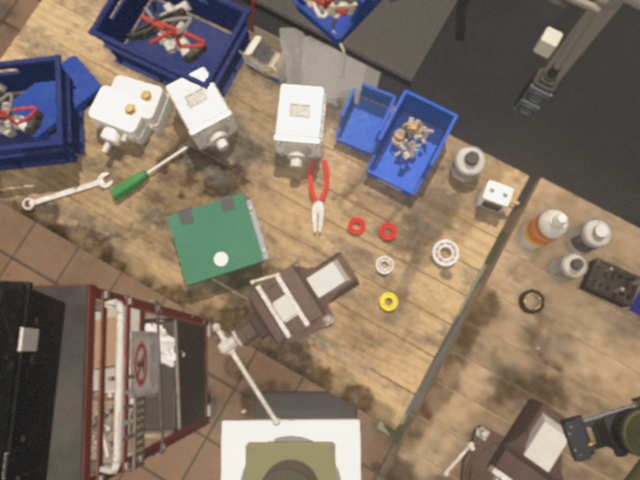

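View pics/scene0.png

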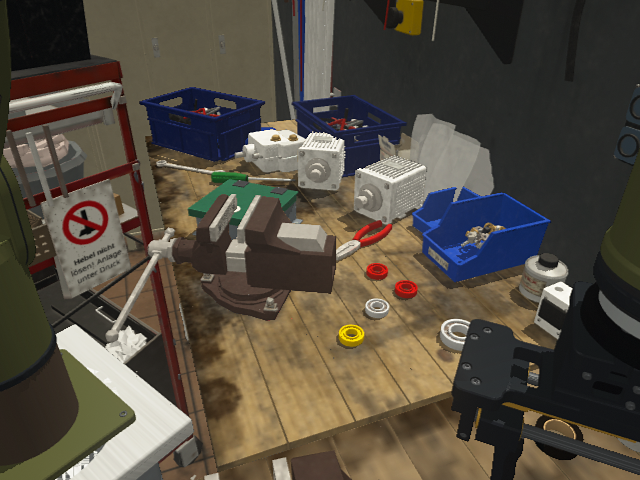

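Top view: green lid about (218,240) with its pad at (221,259), hinges at the top (far) side. The small bearing is at (384,265), the big one at (445,252), and the vise stands between base and work at (295,300). Next I measure these.

```bash
cat > h.py <<'E'
import numpy as np,cv2,pickle
from scipy.spatial.transform import Rotation as Ro
def ray(c,uv):
    d=c["R"].T@np.linalg.inv(c["mtx"])@[*uv,1.]; return -c["R"].T@c["t"],d
def onz(c,uv,z):
    o,d=ray(c,uv); return o+d*(z-o[2])/d[2]
def proj(c,X):
    p=c["mtx"]@(c["R"]@np.array(X)+c["t"]); return p[:2]/p[2]
def tri(c1,u1,c2,u2):
    o1,d1=ray(c1,u1);o2,d2=ray(c2,u2)
    s=np.linalg.lstsq(np.c_[d1,-d2],o2-o1,rcond=None)[0]
    a,b=o1+d1*s[0],o2+d2*s[1]; return (a+b)/2,np.linalg.norm(a-b)
def blobs(im,lo,hi,box,amin=15):
    m=cv2.inRange(cv2.cvtColor(im,cv2.COLOR_RGB2HSV),lo,hi);k=np.zeros_like(m);x0,y0,x1,y1=box;k[y0:y1,x0:x1]=1
    m=m*k
    return sorted([c for c in cv2.findContours(m,cv2.RETR_EXTERNAL,cv2.CHAIN_APPROX_NONE)[0] if cv2.contourArea(c)>amin],key=cv2.contourArea)[::-1],m
E
python3 - <<'E'
from h import *
d=pickle.load(open("cams.pkl","rb"));T,S=d["top"],d["scene"]
def show(n,c,lo,hi,box):
    b,m=blobs(c["image"],lo,hi,box)
    for k in b[:2]:print(n,"area",cv2.contourArea(k),"circ",np.round(cv2.minEnclosingCircle(k),1) if 0 else cv2.minEnclosingCircle(k),"rect",cv2.minAreaRect(k))
    return b[0] if b else None
W=((0,0,150),(180,70,255))
pt=show("padT",T,*W,(205,245,236,272)); ps=show("padS",S,*W,(225,196,248,220))
bt=show("smT",T,*W,(370,252,398,279)); bs=show("smS",S,*W,(360,294,392,323))
B=show("bigT",T,*W,(425,232,465,272))
g=show("lidT",T,(60,90,30),(95,255,255),(150,180,280,300))
ce=lambda k:cv2.minEnclosingCircle(k)[0]
print("pad",onz(T,ce(pt),.0765),onz(S,ce(ps),.0765),tri(T,ce(pt),S,ce(ps)))
print("small",onz(T,ce(bt),.009),onz(S,ce(bs),.009),tri(T,ce(bt),S,ce(bs)))
print("big",onz(T,ce(B),.012))
box=cv2.boxPoints(cv2.minAreaRect(g));P=np.array([onz(T,u,.075) for u in box]);print(P.round(3),[np.linalg.norm(P[i]-P[i-1]).round(3) for i in range(4)])
# upscaled crop
im=T["image"][170:360,160:480,::-1];cv2.imwrite("pics/crop0.png",cv2.resize(im,None,fx=2.5,fy=2.5,interpolation=cv2.INTER_CUBIC))
E
```

```text
padT area 199.0 circ ((220.5, 258.5), 8.514793395996094) rect ((221.0, 259.0), (16.0, 16.0), 90.0)
padS area 42.5 circ ((229.5, 202.5), 7.905794143676758) rect ((227.99996948242188, 201.4999542236328), (4.437601566314697, 15.808956146240234), 33.690067291259766)
padS area 21.5 circ ((244.5, 214.5), 5.147915363311768) rect ((244.5, 214.5), (9.0, 5.0), 90.0)
smT area 270.5 circ ((384.19903564453125, 264.5776672363281), 9.829934120178223) rect ((384.0, 264.5), (19.0, 18.0), 90.0)
smS area 264.0 circ ((377.0, 305.5), 12.093486785888672) rect ((377.0, 305.0), (14.0, 24.0), 90.0)
bigT area 580.0 circ ((445.0187072753906, 252.58555603027344), 14.09000301361084) rect ((445.0, 252.5), (27.0, 28.0), 90.0)
pad [0.51520132 0.15444933 0.0765    ] [0.52935975 0.1802872  0.0765    ] (array([0.51065831, 0.15311378, 0.09266335]), np.float64(0.005205449906454344))
small [ 0.50693781 -0.22563632  0.009     ] [ 0.50803583 -0.22446255  0.009     ] (array([ 0.50666981, -0.22542879,  0.01034069]), np.float64(0.00024204266667085961))
big [ 0.53392928 -0.37111675  0.012     ]Traceback (most recent call last):
  File "<stdin>", line 16, in <module>
cv2.error: OpenCV(4.12.0) /io/opencv/modules/imgproc/src/convhull.cpp:143: error: (-215:Assertion failed) total >= 0 && (depth == CV_32F || depth == CV_32S) in function 'convexHull'
```

```bash
python3 - <<'E'
from h import *
d=pickle.load(open("cams.pkl","rb"));T,S=d["top"],d["scene"]
hsv=cv2.cvtColor(T["image"],cv2.COLOR_RGB2HSV);print(hsv[240,200],hsv[225,235],hsv[270,200],T["image"][240,200])
b,m=blobs(T["image"],(70,60,20),(100,255,255),(150,180,280,300))
g=b[0];g=cv2.approxPolyDP(cv2.convexHull(g),5,True)[:,0]
print(cv2.contourArea(b[0]),g.tolist());box=cv2.boxPoints(cv2.minAreaRect(b[0]));
for Q in(box,g):
    P=np.array([onz(T,u,.075) for u in Q]);print(P.round(3).tolist(),[np.linalg.norm(P[i]-P[i-1]).round(3) for i in range(len(P))])
im=T["image"][170:360,160:480,::-1];cv2.imwrite("pics/crop0.png",cv2.resize(im,None,fx=2.5,fy=2.5,interpolation=cv2.INTER_CUBIC))
E
```

```text
[ 70  89 141] [ 69  85 147] [ 69  86 146] [ 92 141 109]
2986.5 [[250, 246], [230, 270], [188, 282], [169, 217], [243, 200]]
[[0.616, 0.28, 0.075], [0.666, 0.108, 0.075], [0.507, 0.06, 0.075], [0.458, 0.228, 0.075]] [np.float64(0.166), np.float64(0.178), np.float64(0.166), np.float64(0.175)]
[[0.544, 0.087, 0.075], [0.489, 0.132, 0.075], [0.462, 0.228, 0.075], [0.614, 0.277, 0.075], [0.653, 0.105, 0.075]] [np.float64(0.111), np.float64(0.071), np.float64(0.099), np.float64(0.16), np.float64(0.176)]
```

View pics/crop0.png

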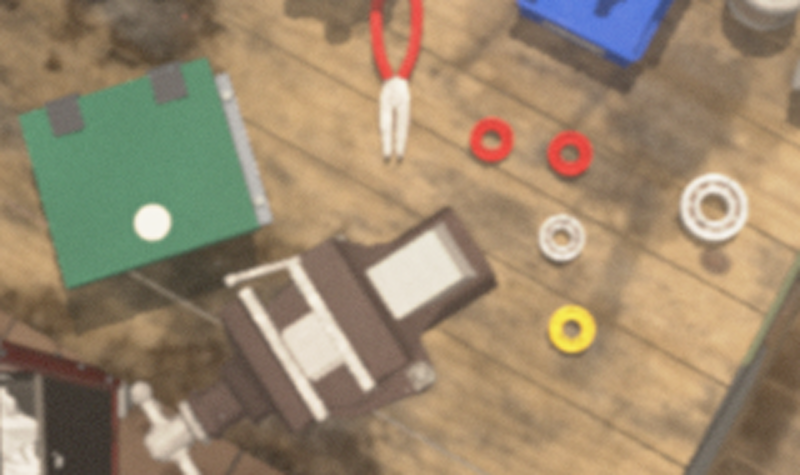

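Crop: lid corners are at (20,117), (208,60), (272,222) and (70,288), with the pad at (152,222). The small bearing is at (562,238) and the yellow lookalike at (572,330), below it. Next I refine the case pose and check how tall the vise is.

```bash
python3 - <<'E'
from h import *
d=pickle.load(open("cams.pkl","rb"));T,S=d["top"],d["scene"]
b,m=blobs(T["image"],(62,60,20),(100,255,255),(150,180,280,300))
m=cv2.morphologyEx(m,cv2.MORPH_CLOSE,np.ones((15,15)));k=max(cv2.findContours(m,0,1)[0],key=cv2.contourArea)
box=cv2.boxPoints(cv2.minAreaRect(k));print(box.tolist());P=np.array([onz(T,u,.075) for u in box]);print(P.round(3).tolist(),[np.linalg.norm(P[i]-P[i-1]).round(3) for i in range(4)])
C=np.array([[168,216.8],[243.2,194],[268.8,258.8],[188,285.2]]);P=np.array([onz(T,u,.075) for u in C]);print(P.round(3).tolist(),[np.linalg.norm(P[i]-P[i-1]).round(3) for i in range(4)])
for i,j in((0,1),(3,2)):
    e=(P[i]-P[j]);print("y dir yaw",np.degrees(np.arctan2(-e[0],e[1])))
for n,c in dict(A=(243,290),A2=(320,418),B=(293,262),B2=(370,388),C=(228,283),anvil=(440,210)).items():
    u=(160+c[0]/2.5,170+c[1]/2.5)
    print(n,[(z,proj(S,onz(T,u,z)).round().tolist(),onz(T,u,z)[:2].round(3).tolist()) for z in(.05,.1,.15,.2)])
s=Ro.from_quat([0.796,-0.605,-0.001,0]).as_matrix();print(s.round(3))
im=S["image"][170:330,180:340,::-1];cv2.imwrite("pics/crop1.png",cv2.resize(im,None,fx=3.7,fy=3.7,interpolation=cv2.INTER_CUBIC))
E
```

```text
[[165.92913818359375, 216.6171875], [241.93325805664062, 193.09210205078125], [263.07086181640625, 261.3828430175781], [187.06674194335938, 284.9079284667969]]
[[0.615, 0.284, 0.075], [0.67, 0.108, 0.075], [0.508, 0.057, 0.075], [0.455, 0.23, 0.075]] [np.float64(0.169), np.float64(0.185), np.float64(0.17), np.float64(0.181)]
[[0.615, 0.279, 0.075], [0.667, 0.105, 0.075], [0.514, 0.044, 0.075], [0.455, 0.228, 0.075]] [np.float64(0.168), np.float64(0.182), np.float64(0.166), np.float64(0.193)]
y dir yaw 16.753070038989538
y dir yaw 17.76352355053983
A [(0.05, [239.0, 243.0], [0.454, 0.073]), (0.1, [236.0, 223.0], [0.449, 0.067]), (0.15, [234.0, 202.0], [0.443, 0.06]), (0.2, [232.0, 179.0], [0.438, 0.054])]
A2 [(0.05, [216.0, 283.0], [0.336, 0.001]), (0.1, [214.0, 261.0], [0.335, -0.003]), (0.15, [211.0, 236.0], [0.333, -0.006]), (0.2, [209.0, 210.0], [0.332, -0.01])]
B [(0.05, [264.0, 246.0], [0.48, 0.026]), (0.1, [262.0, 225.0], [0.473, 0.022]), (0.15, [260.0, 204.0], [0.467, 0.017]), (0.2, [257.0, 181.0], [0.46, 0.013])]
B2 [(0.05, [246.0, 286.0], [0.363, -0.045]), (0.1, [243.0, 263.0], [0.361, -0.047]), (0.15, [241.0, 239.0], [0.358, -0.049]), (0.2, [238.0, 212.0], [0.356, -0.051])]
C [(0.05, [236.0, 239.0], [0.461, 0.087]), (0.1, [234.0, 220.0], [0.455, 0.08]), (0.15, [232.0, 198.0], [0.449, 0.073]), (0.2, [229.0, 176.0], [0.443, 0.067])]
anvil [(0.05, [334.0, 260.0], [0.527, -0.111]), (0.1, [331.0, 238.0], [0.519, -0.11]), (0.15, [329.0, 216.0], [0.511, -0.11]), (0.2, [326.0, 192.0], [0.503, -0.11])]
[[ 0.268 -0.964 -0.002]
 [-0.964 -0.268  0.001]
 [-0.002  0.001 -1.   ]]
```

View pics/crop1.png

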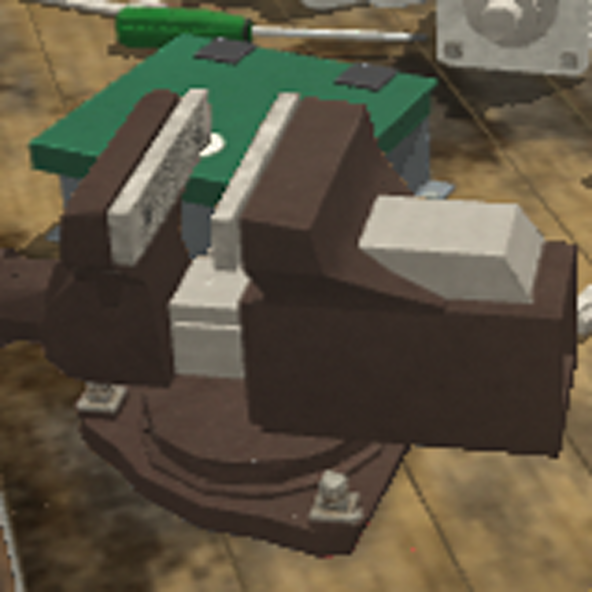

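Vise: the jaw tops are about 0.165 m high, roughly 85 mm in front of the pad. The gripper body's 187 mm side lies along the jaws, so it clears. Next I check the tall rack on the left, and work out the shifts.

```bash
python3 - <<'E'
from h import *
d=pickle.load(open("cams.pkl","rb"));T,S=d["top"],d["scene"]
for u in((208,288),(95,288),(210,405),(278,420)):
    print(u,[(z,proj(S,onz(T,u,z)).round().tolist(),onz(T,u,z)[:2].round(3).tolist()) for z in(.0,.1,.2,.3,.4,.5)])
from plant import r
s=r.get_state();R=Ro.from_quat(s["eef_rot"]).as_matrix();p=s["tool_pos"]
f=lambda X:(R.T@(np.array(X)-p)).round(3)
print("via",f([.5,-.3,.25]),"above pad",f([.515,.154,.25]))
E
```

```text
(208, 288) [(0.0, [202.0, 243.0], [0.456, 0.197]), (0.1, [198.0, 207.0], [0.445, 0.177]), (0.2, [194.0, 165.0], [0.434, 0.156]), (0.3, [189.0, 116.0], [0.424, 0.136]), (0.4, [183.0, 59.0], [0.413, 0.116]), (0.5, [176.0, -8.0], [0.402, 0.096])]
(95, 288) [(0.0, [132.0, 207.0], [0.458, 0.47]), (0.1, [129.0, 175.0], [0.448, 0.431]), (0.2, [125.0, 138.0], [0.437, 0.392]), (0.3, [121.0, 95.0], [0.426, 0.354]), (0.4, [116.0, 45.0], [0.415, 0.315]), (0.5, [110.0, -15.0], [0.404, 0.276])]
(210, 405) [(0.0, [86.0, 306.0], [0.184, 0.185]), (0.1, [82.0, 262.0], [0.191, 0.166]), (0.2, [77.0, 211.0], [0.199, 0.146]), (0.3, [72.0, 152.0], [0.207, 0.127]), (0.4, [66.0, 83.0], [0.214, 0.107]), (0.5, [58.0, 1.0], [0.222, 0.088])]
(278, 420) [(0.0, [117.0, 357.0], [0.149, 0.027]), (0.1, [112.0, 306.0], [0.159, 0.018]), (0.2, [107.0, 248.0], [0.169, 0.01]), (0.3, [101.0, 181.0], [0.179, 0.001]), (0.4, [93.0, 102.0], [0.189, -0.008]), (0.5, [84.0, 9.0], [0.199, -0.017])]
via [-0.202 -0.402 -0.004] above pad [-0.635 -0.538 -0.003]
```

```bash
python3 -m pendant '[[[0,0,0],[-0.1,-0.2,0],0],[[0,0,0],[-0.2,-0.4,0],0],[[0,0,0],[-0.2,-0.4,0],0],[[0,0,0],[-0.2,-0.4,0],0],[[0,0,0],[-0.2,-0.4,0],0],[[0,0,0],[-0.2,-0.4,0],0],[[0,0,0],[-0.2,-0.4,0],0],[[0,0,0],[-0.2,-0.4,0],0],[[0,0,0],[-0.2,-0.4,0],0],[[0,0,0],[-0.2,-0.4,0],0]]' 20
```

```text
clock: 1.1
tool_pos: [0.5056, -0.2943, 0.2465]
eef_rot: [0.8, -0.6, 0.0, -0.003]
contact_force: [0.1, -0.3, -0.3]
opening: 0.121
```

```bash
python3 -m pendant '[[[0,0,0],[-0.435,-0.138,0],0],[[0,0,0],[-0.435,-0.138,0],0],[[0,0,0],[-0.435,-0.138,0],0],[[0,0,0],[-0.435,-0.138,0],0],[[0,0,0],[-0.435,-0.138,0],0],[[0,0,0],[-0.435,-0.138,0],0],[[0,0,0],[-0.435,-0.138,0],0],[[0,0,0],[-0.435,-0.138,0],0],[[0,0,0],[-0.435,-0.138,0],0],[[0,0,0],[-0.435,-0.138,0],0]]'
python3 - <<'E'
from plant import r
from h import *
s=r.get_state();c=r.snapshot("wrist");cv2.imwrite("pics/w1.png",c["image"][:,:,::-1]);pickle.dump((s,c),open("w1.pkl","wb"))
print(s["clock"],np.round(s["tool_pos"],4),np.round(s["eef_rot"],4),np.round(s["q"],2));print(c["mtx"].round(1).tolist(),c["T_tool_cam"].round(3).tolist())
E
```

```text
clock: 2.1
tool_pos: [0.5149, 0.1619, 0.2466]
eef_rot: [0.799, -0.601, -0.001, -0.002]
contact_force: [-0.4, -0.3, 0.4]
opening: 0.003
2.1 [0.5149 0.1619 0.2466] [ 0.7994 -0.6008 -0.0015 -0.0022] [-0.32  0.57 -0.1   1.83  0.08  0.74 -1.75]
[[371.6, 0.0, 317.0], [0.0, 371.6, 237.9], [0.0, 0.0, 1.0]] [[1.0, -0.001, -0.0, 0.0], [0.001, 0.954, 0.301, -0.077], [0.0, -0.301, 0.954, -0.137], [0.0, 0.0, 0.0, 1.0]]
```

View pics/w1.png

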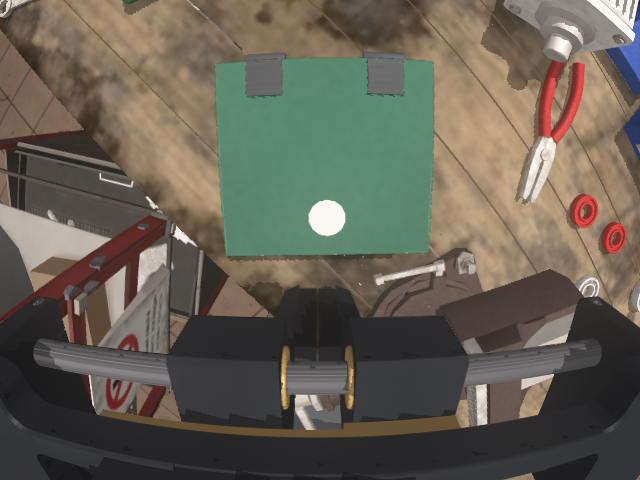

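Wrist view: pad centre at (327,218), lid square with its hinges at the top, and closed fingers at (317,300). I measure the pad from here.

```bash
cat >> h.py <<'E'
def wonz(s,c,uv,z):
    K=c["mtx"];v=np.array([(uv[0]-K[0,2])/K[0,0],(uv[1]-K[1,2])/K[1,1]]);t=np.linalg.norm(v)
    d=np.r_[v/t*np.sin(t),np.cos(t)] if t else np.array([0,0,1.])
    R=Ro.from_quat(s["eef_rot"]).as_matrix();M=c["T_tool_cam"]
    o=s["tool_pos"]+R@M[:3,3];d=R@M[:3,:3]@d
    return o+d*(z-o[2])/d[2]
E
python3 - <<'E'
from h import *
s,c=pickle.load(open("w1.pkl","rb"))
b,_=blobs(c["image"],(0,0,170),(180,60,255),(300,190,355,245));uv=cv2.minEnclosingCircle(b[0]);print(uv)
R=Ro.from_quat(s["eef_rot"]).as_matrix()
X=wonz(s,c,uv[0],.0765);print("pad",X,"tool shift",R.T@(X-s["tool_pos"]))
P=np.array([wonz(s,c,u,.075) for u in((216,63),(434,63),(431,252),(227,255))]);print(P.round(3).tolist(),[np.linalg.norm(P[i]-P[i-1]).round(3) for i in range(4)])
for i,j in((0,1),(3,2)):
    e=P[i]-P[j];print(np.degrees(np.arctan2(-e[0],e[1])))
y=np.degrees(np.arctan2(R[1,0],R[0,0]));print("tool x yaw",y)
E
```

```text
((326.5, 217.5), 18.828269958496094)
pad [0.51597734 0.15472705 0.0765    ] tool shift [0.00804549 0.00121823 0.17004834]
[[0.619, 0.281, 0.075], [0.671, 0.106, 0.075], [0.512, 0.054, 0.075], [0.457, 0.231, 0.075]] [np.float64(0.169), np.float64(0.182), np.float64(0.167), np.float64(0.185)]
16.439708840267077
17.034444786108903
tool x yaw -73.84937449377888
```

```bash
python3 -m pendant '[[[0,0,0],[0.004,0,0.04],0],[[0,0,0],[0.008,0.001,0.08],0],[[0,0,0],[0.008,0.001,0.115],0],[[0,0,0],[0.008,0.001,0.14],0],[[0,0,0],[0.008,0.001,0.152],0],[[0,0,0],[0.008,0.001,0.152],0],[[0,0,0],[0.008,0.001,0.152],0]]'
```

```text
clock: 2.85
tool_pos: [0.5176, 0.1449, 0.0955]
eef_rot: [0.796, -0.606, 0.0, -0.0]
contact_force: [0.5, 0.0, 0.3]
opening: 0.008
```

```bash
python3 -m pendant '[[[0,0,0],[-0.005,-0.001,0],0],[[0,0,0],[-0.01,-0.001,0.003],0],[[0,0,0],[-0.01,-0.001,0.006],0],[[0,0,0],[-0.01,-0.001,0.009],0],[[0,0,0],[-0.01,-0.001,0.011],0],[[0,0,0],[-0.01,-0.001,0.013],0],[[0,0,0],[-0.01,-0.001,0.015],0],[[0,0,0],[-0.01,-0.001,0.017],0],[[0,0,0],[-0.01,-0.001,0.017],0]]'
```

```text
clock: 3.75
tool_pos: [0.5148, 0.1554, 0.0775]
eef_rot: [0.796, -0.605, -0.0, 0.0]
contact_force: [-1.1, 1.3, 4.0]
opening: 0.006
```

```bash
python3 -m pendant '[[[0,0,0],[0,0,0.0006],0],[[0,0,0],[0,0,0.0012],0],[[0,0,0],[0,0,0.0015],0],[[0,0,0],[0,0,0.0015],0]]'
```

```text
clock: 4.15
tool_pos: [0.5148, 0.1554, 0.0763]
eef_rot: [0.796, -0.605, -0.0, 0.0]
contact_force: [-3.4, -0.5, 5.6]
opening: 0.007
```

```bash
python3 -m pendant '[[[0,0,0],[0,0,0.0004],0],[[0,0,0],[0,0,0.0007],0],[[0,0,0],[0,0,0.0007],0]]'
```

```text
clock: 4.45
tool_pos: [0.5149, 0.1554, 0.0759]
eef_rot: [0.796, -0.605, -0.0, 0.0]
contact_force: [-3.4, -0.6, 9.2]
opening: 0.008
```

Bottomed at 9.2 N, so I lift clear.

```bash
python3 -m pendant '[[[0,0,0],[0,0,-0.04],0],[[0,0,0],[0,0,-0.09],0],[[0,0,0],[0,0,-0.14],0],[[0,0,0],[0,0,-0.19],0],[[0,0,0.15],[0.05,0.002,-0.19],0.3],[[0,0,0.3],[0.1,0.004,-0.19],0.7],[[0,0,0.45],[0.15,0.006,-0.19],0.7],[[0,0,0.6],[0.2,0.008,-0.19],0.7],[[0,0,0.75],[0.25,0.01,-0.19],0.7],[[0,0,0.9],[0.3,0.012,-0.19],0.7]]'
python3 - <<'E'
from plant import r
from h import *
s=r.get_state();R=Ro.from_quat(s["eef_rot"]).as_matrix();print(s["tool_pos"],np.degrees(np.arctan2(R[1,0],R[0,0])),R.T@(np.array([.507,-.2255,.25])-s["tool_pos"]),s["q"].round(2) if hasattr(s["q"],'round') else s["q"])
E
```

```text
clock: 5.45
tool_pos: [0.5844, -0.1391, 0.2654]
eef_rot: [-0.451, 0.893, -0.001, 0.0]
contact_force: [0.9, -0.3, -0.2]
opening: 0.521
[ 0.58441068 -0.13909526  0.26544169] -126.42093725324044 [0.11548853 0.01101112 0.01542054] [ 0.07  0.64  0.15  1.63 -0.11  0.88 -1.94]
```

```bash
python3 -m pendant '[[[0,0,0.1],[0.05,0.005,0.02],0.7],[[0,0,0.15],[0.09,0.01,0.06],0.7],[[0,0,0.15],[0.115,0.011,0.1],0.7],[[0,0,0.15],[0.115,0.011,0.12],0.7],[[0,0,0.15],[0.115,0.011,0.12],0.7]]'
python3 - <<'E'
from plant import r
from h import *
s=r.get_state();c=r.snapshot("wrist");t=r.snapshot("top");cv2.imwrite("pics/w2.png",c["image"][:,:,::-1]);cv2.imwrite("pics/t2.png",t["image"][:,:,::-1])
pickle.dump((s,c,t),open("w2.pkl","wb"));K=c["mtx"]
R=Ro.from_quat(s["eef_rot"]).as_matrix();M=c["T_tool_cam"]
# expected pixel of bearing
v=M[:3,:3].T@(R.T@(np.array([.507,-.2255,.009])-s["tool_pos"])-M[:3,3]);th=np.arctan2(np.hypot(v[0],v[1]),v[2]);u=K[:2,2]+K[0,0]*th*v[:2]/np.hypot(v[0],v[1]);print("expect",u)
x,y=u.astype(int);b,_=blobs(c["image"],(0,0,150),(180,70,255),(x-60,y-60,x+60,y+60))
for k in b[:2]:
    e=cv2.minEnclosingCircle(k);X=wonz(s,c,e[0],.010);print(e,X,R.T@(X-s["tool_pos"]))
print(s["tool_pos"],s["eef_rot"],s["clock"])
a=np.hstack([c["image"][:,:,::-1][:,100:500],t["image"][150:350,120:520,::-1].repeat(2,0).repeat(2,1)[:400].__getitem__((slice(None),slice(0,400))) if 0 else cv2.resize(t["image"][150:310,140:300,::-1],(400,480))]);cv2.imwrite("pics/both2.png",a)
E
```

```text
clock: 5.95
tool_pos: [0.5042, -0.2239, 0.1424]
eef_rot: [-0.384, 0.923, 0.002, -0.003]
contact_force: [-0.5, 0.6, 0.8]
opening: 0.7
expect [314.8108099 223.4617911]
((314.530029296875, 224.74072265625), 29.09562873840332) [ 0.50663827 -0.22484145  0.01      ] [-0.00151181 -0.00312448  0.13234163]
((367.0, 215.0), 7.810349941253662) [ 0.48419085 -0.2582045   0.01      ] [ 0.03797698 -0.01071422  0.1324446 ]
[ 0.50423942 -0.22389759  0.14236204] [-0.38419103  0.92324733  0.00192977 -0.00281094] 5.95
```

View pics/both2.png

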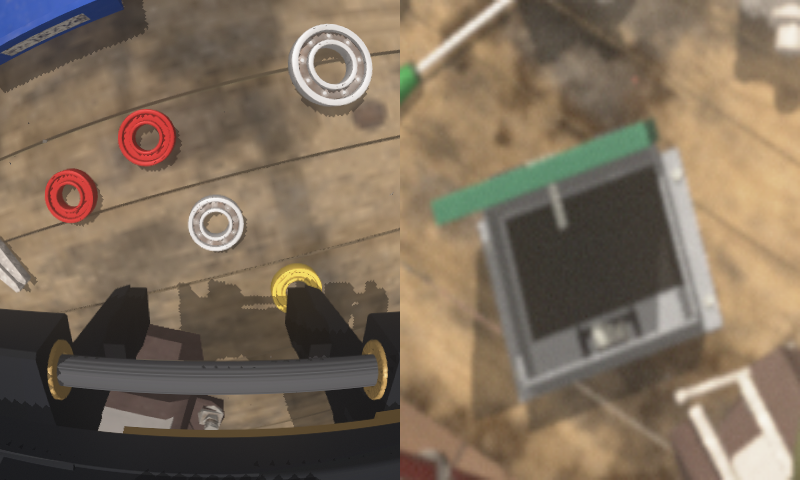

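The picture shows the lid open with its hinge at the top. The small bearing is at (217,223) in the left pane, between the reds and the yellow, and its position agrees with the top camera to 1 mm. Descending.

```bash
python3 -m pendant '[[[0,0,0],[0,0,0.04],0.7],[[0,0,0],[0,0,0.08],0.7],[[0,0,0],[0,0,0.1],0.7],[[0,0,0],[0,0,0.1],0.7],[[0,0,0],[0,0,0.1],0.7]]'
```

```text
clock: 6.55
tool_pos: [0.5092, -0.223, 0.047]
eef_rot: [-0.386, 0.922, -0.001, 0.001]
contact_force: [-0.2, -0.2, 0.5]
opening: 0.704
```

```bash
python3 -m pendant '[[[0,0,0],[0.003,0,0.012],0.7],[[0,0,0],[0.003,0,0.025],0.7],[[0,0,0],[0.003,0,0.036],0.7],[[0,0,0],[0.003,0,0.036],0.7],[[0,0,0],[0.003,0,0.036],0.3],[[0,0,0],[0.003,0,0.036],0.3],[[0,0,0],[0.003,0,0.036],0.3],[[0,0,0],[0.003,0,0.036],0.3]]' 20
```

```text
clock: 7.35
tool_pos: [0.505, -0.2251, 0.0094]
eef_rot: [-0.386, 0.923, 0.0, -0.0]
contact_force: [-0.2, -0.1, -1.9]
opening: 0.469
```

```bash
python3 -m pendant '[[[0,0,0],[0,0,-0.01],0.3],[[0,0,0],[0,0,-0.05],0.3],[[0,0,0],[0,0,-0.1],0.3],[[0,0,-0.14],[0,0,-0.15],0.3],[[0,0,-0.28],[0,0,-0.2],0.3],[[0,0,-0.42],[0,0,-0.25],0.3],[[0,0,-0.56],[0,0,-0.25],0.3],[[0,0,-0.7],[0,0,-0.25],0.3],[[0,0,-0.84],[0,0,-0.25],0.3],[[0,0,-0.98],[0,0,-0.25],0.3]]'
python3 - <<'E'
from plant import r
from h import *
s=r.get_state();R=Ro.from_quat(s["eef_rot"]).as_matrix();print(s["tool_pos"],np.degrees(np.arctan2(R[1,0],R[0,0])),R.T@(np.array([.57,.17,.26])-s["tool_pos"]),s["q"],s["opening"])
E
```

```text
clock: 8.35
tool_pos: [0.5045, -0.2252, 0.2603]
eef_rot: [0.776, -0.631, 0.0, 0.0]
contact_force: [-1.2, 0.2, -0.7]
opening: 0.472
[ 0.50449646 -0.22523654  0.26030466] -78.17562521848939 [-3.73427371e-01 -1.45102472e-01  1.73856763e-05] [ 0.42393511  0.57392041 -0.14321124  1.77269164  0.10894922  0.80248231
 -1.13684973] 0.47170651778384515
```

```bash
python3 -m pendant '[[[0,0,-0.14],[-0.04,-0.016,0],0.3],[[0,0,-0.28],[-0.08,-0.031,0],0.3],[[0,0,-0.42],[-0.12,-0.047,0],0.3],[[0,0,-0.56],[-0.16,-0.062,0],0.3],[[0,0,-0.7],[-0.2,-0.078,0],0.3],[[0,0,-0.84],[-0.24,-0.093,0],0.3],[[0,0,-0.98],[-0.28,-0.109,0],0.3],[[0,0,-1.12],[-0.32,-0.124,0],0.3],[[0,0,-1.26],[-0.36,-0.14,0],0.3],[[0,0,-1.4],[-0.373,-0.145,0],0.3]]'
python3 -m pendant '[[[0,0,-0.14],[0,0,0],0.3],[[0,0,-0.28],[0,0,0],0.3],[[0,0,-0.42],[0,0,0],0.3],[[0,0,-0.56],[0,0,0],0.3],[[0,0,-0.7],[0,0,0],0.3],[[0,0,-0.84],[0,0,0],0.3],[[0,0,-0.98],[0,0,0],0.3],[[0,0,-1.12],[0,0,0],0.3],[[0,0,-1.26],[0,0,0],0.3],[[0,0,-1.4],[0,0,0],0.3]]'
python3 -m pendant '[[[0,0,-0.14],[0,0,0],0.3],[[0,0,-0.28],[0,0,0],0.3],[[0,0,-0.42],[0,0,0],0.3],[[0,0,-0.42],[0,0,0],0.3]]'
python3 - <<'E'
from plant import r
from h import *
s=r.get_state();c=r.snapshot("wrist");cv2.imwrite("pics/w3.png",c["image"][:,:,::-1]);pickle.dump((s,c),open("w3.pkl","wb"))
R=Ro.from_quat(s["eef_rot"]).as_matrix();print(s["tool_pos"],np.degrees(np.arctan2(R[1,0],R[0,0])),s["q"],s["opening"])
E
```

```text
clock: 9.35
tool_pos: [0.5721, 0.1753, 0.2604]
eef_rot: [1.0, 0.021, 0.001, -0.002]
contact_force: [-0.1, 0.3, -1.4]
opening: 0.469
clock: 10.35
tool_pos: [0.5726, 0.1682, 0.2598]
eef_rot: [0.753, 0.658, -0.001, 0.001]
contact_force: [-0.2, -0.5, -1.5]
opening: 0.466
clock: 10.75
tool_pos: [0.5726, 0.1683, 0.2594]
eef_rot: [0.602, 0.799, -0.001, 0.0]
contact_force: [-0.1, -0.0, -2.5]
opening: 0.469
[0.57263444 0.16829496 0.25942362] 105.99380195109494 [ 0.15544738  0.80072691 -0.995491    1.61627639  0.72713222  1.13683563
  0.82560451] 0.46895514005014977
```

View pics/w3.png

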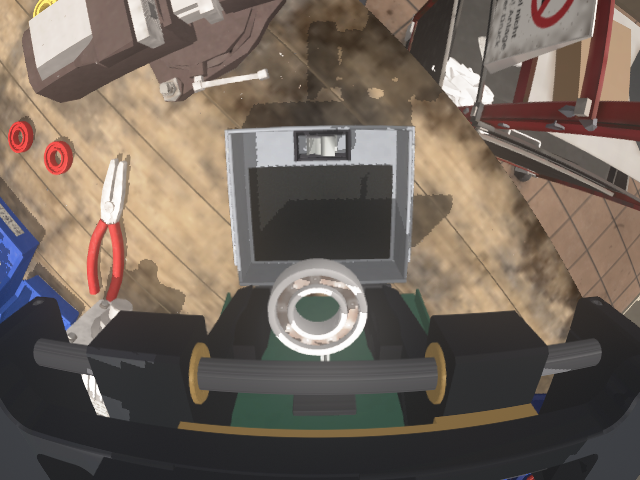

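The wrist view shows the bearing held at (318,307). The open case has front top corners (227,128) and (414,127), and mat corners (249,166), (393,165), (391,261) and (254,260). I now locate the bay.

```bash
python3 - <<'E'
from h import *
s,c=pickle.load(open("w3.pkl","rb"));R=Ro.from_quat(s["eef_rot"]).as_matrix()
F=[wonz(s,c,u,.06) for u in((227,128),(414,127))]
P=[wonz(s,c,u,.0055) for u in((249,166),(393,165),(391,261),(254,260))]
print("front",np.round(F,4).tolist(),np.linalg.norm(F[0]-F[1]));print("mat",np.round(P,4).tolist(),[np.linalg.norm(P[i]-P[i-1]).round(3) for i in range(4)])
e=F[1]-F[0];yaw=np.arctan2(-e[0],e[1]);print("yaw",np.degrees(yaw))
cx=np.array([np.cos(yaw),np.sin(yaw),0]);m=(F[0]+F[1])/2
print("bay from front edge",m+cx*(.0775+.004));mm=(P[0]+P[1])/2;print("from mat front (-36)",mm+cx*.040)
pad=np.array([.516,.1547,0]);X=(m+cx*.0815);print("pad in case x,y",(pad-(m+cx*.0775))@cx,(pad-m)@[-cx[1],cx[0],0])
X[2]=.0155+.06;print("tool shift to 60mm above place",R.T@(X-s["tool_pos"]))
E
```

```text
front [[0.5208, 0.0678, 0.06], [0.4728, 0.2314, 0.06]] 0.17051803288387468
mat [[0.5583, 0.0883, 0.0055], [0.5149, 0.2355, 0.0055], [0.6188, 0.2688, 0.0055], [0.6605, 0.1183, 0.0055]] [np.float64(0.107), np.float64(0.153), np.float64(0.109), np.float64(0.156)]
yaw 16.352387504367368
bay from front edge [0.57497633 0.17252648 0.06      ]
from mat front (-36) [0.57493862 0.17320549 0.0055    ]
pad in case x,y -0.05760958093727425 -0.0005009226194851906
tool shift to 60mm above place [0.00368011 0.00355539 0.18391602]
```

```bash
python3 - <<'E'
from h import *
d=pickle.load(open("cams.pkl","rb"));T=d["top"]
cx=np.array([np.cos(.287),np.sin(.287)]);o=np.array([.575,.173])-.004*cx
for u in((204.8,226),(200,210)):
  for z in(.15,.18,.2): print(u,z,(onz(T,u,z)[:2]-o)@cx,(onz(T,u,z)[:2]-o)@[-cx[1],cx[0]])
E
```

```text
(204.8, 226) 0.15 0.006396777133421401 0.0035635301019351097
(204.8, 226) 0.18 -0.0014408604554642314 -0.00071589872568892
(204.8, 226) 0.2 -0.00666595218138791 -0.003568851277438276
(200, 210) 0.15 0.04436018086487709 0.004427332542544269
(200, 210) 0.18 0.03566537169812553 0.00012840001324433345
(200, 210) 0.2 0.029868832253624574 -0.002737555006288958
```

```bash
python3 -m pendant '[[[0,0,0],[0.002,0,0.04],0.3],[[0,0,0],[0.004,0.001,0.08],0.3],[[0,0,0],[0.004,0.001,0.11],0.3],[[0,0,0],[0.004,0.001,0.13],0.3],[[0,0,0],[0.004,0.001,0.13],0.3],[[0,0,0],[0.004,0.001,0.13],0.3]]'
python3 - <<'E'
from plant import r
from h import *
c=r.snapshot("scene");im=c["image"][20:280,120:420,::-1];cv2.imwrite("pics/s4.png",cv2.resize(im,None,fx=2.2,fy=2.2));s=r.get_state();print(s["tool_pos"],s["contact_force"])
E
```

```text
clock: 11.4
tool_pos: [0.5729, 0.1734, 0.1301]
eef_rot: [0.603, 0.798, 0.0, 0.0]
contact_force: [0.0, 0.3, -1.2]
opening: 0.467
[0.57336082 0.17384909 0.13088222] [-0.94841949  0.8489886  -1.97987405]
```

View pics/s4.png

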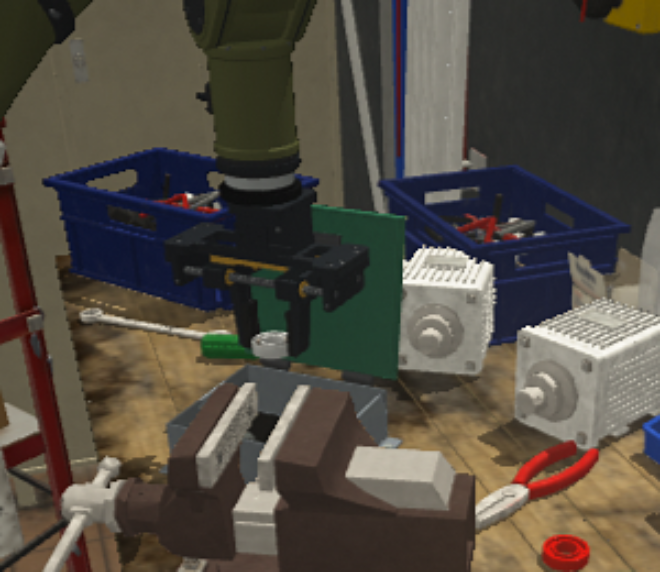

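The picture shows the bearing held over the open case, clear of the lid and finger. I lower it slowly.

```bash
python3 -m pendant '[[[0,0,0],[0,0,0.03],0.3],[[0,0,0],[-0.001,0,0.06],0.3],[[0,0,0],[-0.001,0,0.085],0.3],[[0,0,0],[-0.001,0,0.1],0.3],[[0,0,0],[-0.001,0,0.107],0.3],[[0,0,0],[-0.001,0,0.107],0.3]]'
```

```text
clock: 12.05
tool_pos: [0.5733, 0.1726, 0.0228]
eef_rot: [0.602, 0.798, 0.0, 0.0]
contact_force: [-0.5, -0.1, -1.6]
opening: 0.469
```

```bash
python3 -m pendant '[[[0,0,0],[0,0,0.003],0.3],[[0,0,0],[0,0,0.005],0.3],[[0,0,0],[0,0,0.007],0.3],[[0,0,0],[0,0,0.0075],0.3],[[0,0,0],[0,0,0.0075],0.3]]'
```

```text
clock: 12.55
tool_pos: [0.5731, 0.1723, 0.0151]
eef_rot: [0.602, 0.799, 0.0, 0.0]
contact_force: [-0.8, -0.9, -0.5]
opening: 0.468
```

```bash
python3 -m pendant '[[[0,0,0],[0,0,0],0.8],[[0,0,0],[0,0,0],0.8],[[0,0,0],[0,0,0],0.8],[[0,0,0],[0,0,0],0.8],[[0,0,0],[0,0,-0.02],0.8],[[0,0,0],[0,0,-0.06],0.8],[[0,0,0],[0,0,-0.11],0.8],[[0,0,0],[0,0,-0.16],0.8],[[0,0,0],[0,0,-0.2],0.5],[[0,0,0],[0,0,-0.25],0.1]]'
python3 - <<'E'
from plant import r
from h import *
s=r.get_state();c=r.snapshot("wrist");cv2.imwrite("pics/w5.png",c["image"][60:360,150:550,::-1]);print(s["tool_pos"],s["q"])
for z in(.011,): print(0)
pickle.dump((s,c),open("w5.pkl","wb"))
E
```

```text
clock: 13.55
tool_pos: [0.5722, 0.1717, 0.2661]
eef_rot: [0.602, 0.799, -0.001, -0.0]
contact_force: [1.1, -0.6, -0.4]
opening: 0.639
[0.57223883 0.17172435 0.2660905 ] [ 0.14873636  0.79227009 -0.99319029  1.60544218  0.71326841  1.14701457
  0.83332931]
0
```

View pics/w5.png

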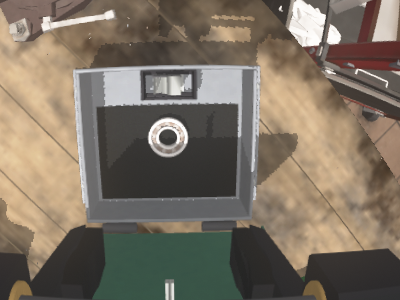

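The bearing lies flat in the bay at (167,138), clear behind the latch block. The lid is fully open. I go over and behind the lid.

```bash
python3 - <<'E'
from h import *
s,c=pickle.load(open("w5.pkl","rb"));X=wonz(s,c,(317,198),.016);print(X)
cx=np.array([np.cos(.287),np.sin(.287)]);print((X[:2]-[.575,.173])@cx+.004,(X[:2]-[.575,.173])@[-cx[1],cx[0]])
E
python3 -m pendant '[[[0,0,0],[0,0,-0.03],0],[[0,0,0],[0,0.04,-0.04],0],[[0,0,0],[0,0.08,-0.04],0],[[0,0,0],[0,0.12,-0.04],0],[[0,0,0],[0,0.165,-0.04],0],[[0,0,0],[0,0.165,-0.03],0],[[0,0,0],[0,0.165,0],0],[[0,0,0],[0,0.165,0],0],[[0,0,0],[0,0.165,0],0]]'
python3 - <<'E'
from plant import r
from h import *
s=r.get_state();c=r.snapshot("scene");im=c["image"][20:280,120:420,::-1];cv2.imwrite("pics/s6.png",cv2.resize(im,None,fx=2.2,fy=2.2));print(s["q"])
E
```

```text
[0.57097637 0.17099837 0.016     ]
-0.00042566931820644215 -0.0007807670999787871
clock: 14.5
tool_pos: [0.7307, 0.2175, 0.2646]
eef_rot: [0.601, 0.799, -0.001, -0.0]
contact_force: [-0.1, -0.3, 1.3]
opening: 0.002
[-0.02698796  1.00517808 -0.92907833  1.00503953  0.75127648  1.43306785
  1.07236655]
```

View pics/s6.png

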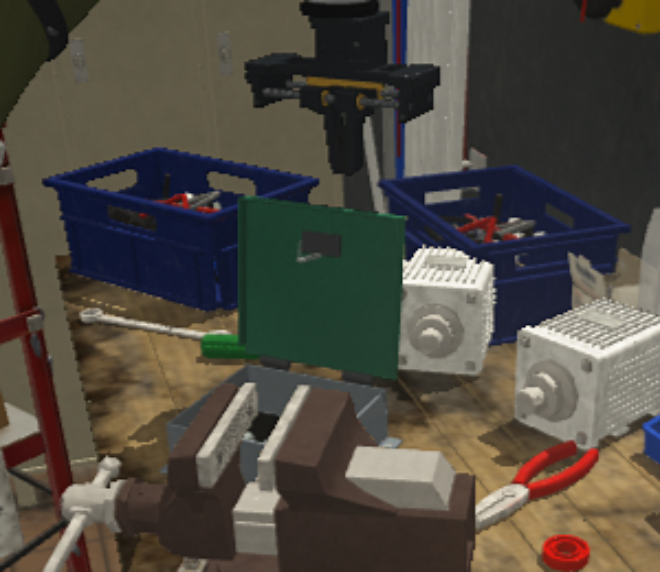

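Everything is clear. I lower behind the lid and begin pushing forward.

```bash
python3 -m pendant '[[[0,0,0],[0,0,0.03],0],[[0,0,0],[0,0,0.054],0],[[0,0,0],[0,0,0.054],0],[[0,0,0],[0,-0.015,0.054],0],[[0,0,0],[0,-0.028,0.054],0],[[0,0,0],[0,-0.036,0.054],0],[[0,0,0],[0,-0.043,0.054],0],[[0,0,0],[0,-0.05,0.054],0],[[0,0,0],[0,-0.057,0.054],0],[[0,0,0],[0,-0.064,0.054],0]]'
```

```text
clock: 15.55
tool_pos: [0.6701, 0.2003, 0.2118]
eef_rot: [0.602, 0.799, 0.001, 0.0]
contact_force: [3.2, 1.1, 1.2]
opening: 0.005
```

```bash
python3 -m pendant '[[[0,0,0],[0,-0.009,0],0],[[0,0,0],[0,-0.018,0],0],[[0,0,0],[0,-0.027,0],0],[[0,0,0],[0,-0.036,0],0],[[0,0,0],[0,-0.044,0.001],0],[[0,0,0],[0,-0.051,0.002],0],[[0,0,0],[0,-0.058,0.004],0],[[0,0,0],[0,-0.065,0.006],0],[[0,0,0],[0,-0.071,0.008],0],[[0,0,0],[0,-0.077,0.011],0]]'
```

```text
clock: 16.55
tool_pos: [0.5958, 0.1788, 0.2]
eef_rot: [0.602, 0.799, 0.0, 0.0]
contact_force: [3.4, -0.1, -0.1]
opening: 0.008
```

```bash
python3 -m pendant '[[[0,0,0],[0,-0.006,0.003],0],[[0,0,0],[0,-0.013,0.006],0],[[0,0,0],[0,-0.019,0.009],0],[[0,0,0],[0,-0.025,0.013],0],[[0,0,0],[0,-0.03,0.017],0],[[0,0,0],[0,-0.036,0.022],0],[[0,0,0],[0,-0.041,0.027],0],[[0,0,0],[0,-0.046,0.032],0],[[0,0,0],[0,-0.05,0.037],0],[[0,0,0],[0,-0.054,0.043],0]]'
```

```text
clock: 17.55
tool_pos: [0.5436, 0.1639, 0.1567]
eef_rot: [0.602, 0.799, -0.0, 0.0]
contact_force: [1.3, 0.2, 3.0]
opening: 0.005
```

```bash
python3 -m pendant '[[[0,0,0],[0,-0.003,0.006],0],[[0,0,0],[0,-0.008,0.013],0],[[0,0,0],[0,-0.011,0.019],0],[[0,0,0],[0,-0.014,0.025],0],[[0,0,0],[0,-0.017,0.031],0],[[0,0,0],[0,-0.02,0.038],0],[[0,0,0],[0,-0.023,0.045],0],[[0,0,0],[0,-0.026,0.052],0],[[0,0,0],[0,-0.028,0.059],0],[[0,0,0],[0,-0.03,0.066],0]]'
```

```text
clock: 18.55
tool_pos: [0.5153, 0.1565, 0.0906]
eef_rot: [0.602, 0.799, 0.001, -0.0]
contact_force: [4.4, 1.5, 4.5]
opening: 0.004
```

Right over the pad. Pressing slowly towards the stop I felt before (TCP z about 0.076).

```bash
python3 -m pendant '[[[0,0,0],[0,0,0.002],0],[[0,0,0],[0,0,0.004],0],[[0,0,0],[0,0,0.006],0],[[0,0,0],[0,0,0.008],0],[[0,0,0],[0,0,0.01],0],[[0,0,0],[0,0,0.0115],0],[[0,0,0],[0,0,0.013],0],[[0,0,0],[0,0,0.014],0],[[0,0,0],[0,0,0.014],0]]'
```

```text
clock: 19.45
tool_pos: [0.5149, 0.1556, 0.0768]
eef_rot: [0.602, 0.799, -0.0, -0.0]
contact_force: [-3.3, 1.0, 4.3]
opening: 0.006
```

```bash
python3 -m pendant '[[[0,0,0],[0,0,0.0005],0],[[0,0,0],[0,0,0.001],0],[[0,0,0],[0,0,0.0013],0],[[0,0,0],[0,0,0.0013],0]]'
```

```text
clock: 19.85
tool_pos: [0.5151, 0.1556, 0.076]
eef_rot: [0.602, 0.799, -0.0, 0.0]
contact_force: [-4.9, -0.5, 8.5]
opening: 0.003
```

```bash
python3 -m pendant '[[[0,0,0],[0,0,0.0003],0],[[0,0,0],[0,0,0.0003],0],[[0,0,0],[0,0,-0.003],0],[[0,0,0],[0,0,-0.006],0],[[0,0,0],[0,0,-0.009],0],[[0,0,0],[0,0,-0.012],0],[[0,0,0],[0,0,-0.02],0],[[0,0,0],[0,0,-0.06],0],[[0,0,0],[0,0,-0.11],0],[[0,0,0],[0,0,-0.15],0]]'
python3 -m pendant '[[[0,0,0],[-0.03,0,-0.02],0],[[0,0,0],[-0.07,0,-0.03],0],[[0,0,0],[-0.11,0,-0.03],0],[[0,0,0],[-0.15,0,-0.03],0],[[0,0,0],[-0.19,0,-0.03],0],[[0,0,0],[-0.22,0,-0.03],0],[[0,0,0],[-0.22,0,-0.03],0],[[0,0,0],[-0.22,0,-0.03],0],[[0,0,0],[-0.22,0,-0.03],0],[[0,0,0],[-0.22,0,-0.03],0]]'
python3 - <<'E'
from plant import r
from h import *
t=r.snapshot("top");c=r.snapshot("scene");a=np.hstack([cv2.resize(t["image"][160:320,140:480],(425*1,200)),cv2.resize(c["image"][140:340,150:520],(370,200))])[:,:,::-1]
cv2.imwrite("pics/end.png",a);b,_=blobs(t["image"],(0,0,150),(180,70,255),(205,245,236,272));print([cv2.minEnclosingCircle(k) for k in b[:1]])
B,_=blobs(t["image"],(0,0,150),(180,70,255),(425,232,465,272));print([cv2.minEnclosingCircle(k) for k in B[:1]])
E
```

```text
clock: 20.85
tool_pos: [0.5154, 0.1562, 0.2283]
eef_rot: [0.602, 0.799, 0.001, 0.0]
contact_force: [0.7, -0.1, -0.5]
opening: 0.008
clock: 21.85
tool_pos: [0.5757, -0.0539, 0.2562]
eef_rot: [0.601, 0.8, 0.0, 0.0]
contact_force: [0.5, 0.1, -0.5]
opening: 0.009
[((220.625, 258.625), 8.531292915344238)]
[((445.1856994628906, 252.4870147705078), 14.04111099243164)]
```

View pics/end.png

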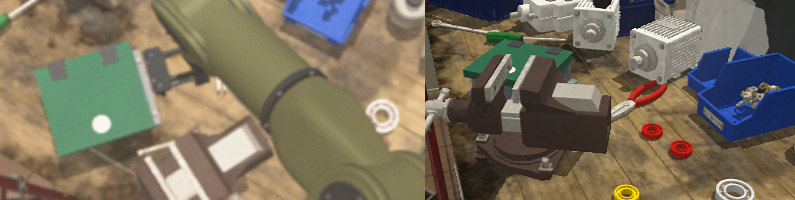

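The lid is still shut 1.5 s after I let go. The pad is at (220.6,258.6), the same pixel as at the start, and the big bearing and pliers are where they were. Handing in.

```bash
python3 -c "
from plant import r
print(r.finish_job())"
```

```text
the job is handed in; nothing more can be done
None
```

The small bearing is in the case, the lid is latched shut, and the job is handed in, at about 22 s on the robot clock.

- **Opening:** I pressed the pad until I felt the stop at 9.2 N, and the lid swung fully open by itself.
- **Bearing:** I gripped it with 20 N and laid it flat in the bay. The wrist picture put it about 0 mm in x and -1 mm in y from the case's middle, so it sits inside the bay and clear of the latch finger.
- **Closing:** I swung the lid down from behind with about 3 to 6 N and pressed the pad to the stop. The last reading was 8.5 N down and about 10 N in all, followed by a final 0.3 mm without a reading.
- **Last checks:** About 1.5 s after I let go, the lid was still shut, with its pad within 0.2 px of its starting position in the top view. The big bearing was also within 0.2 px of where it started, and the pliers looked unmoved in the scene view. The arm was clear of everything.

No check failed. The only disagreement was early: the pad was partly hidden in the scene view and gave a poor position, so I used the top and wrist views, which agreed to about 1 mm.

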